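# Grease the glass separator's slide with the push gun

## Robot

A 6-joint arm with a two-finger parallel gripper is mounted at the origin on the work surface. World frame = base frame: x ahead of the robot, y to its left, z up, the work surface at z = 0. Lengths are in mm, angles in rad, forces in N, time in s.
With the tool pointing down it reaches from about 400 to 825 mm from the base axis. Payload 7 kg.
Tool frame: the origin (TCP) lies at the very end of the fingers, on their centre line; the grasp point (between the pads) lies 19 mm behind it; z points along the fingers, y is the line along which they close (so a half turn about z gives the same grasp; the last joint's range is limited). The gripper opens to 88 mm and grips with 3 to 60 N. Pads are 19 mm wide; open, the fingers measure 130 mm over their backs; the gripper's body (78 mm by 193 mm) begins 47 mm behind the grasp point.
Start: joints at [-0.875, 0.359, 0.012, 0, -1.224, -0.288], TCP at [267.671, -619.635, 226.561] pointing down, gripper open.
Joint ranges: [-3.07, 3.07], [-1.43, 2.12], [-1.02, 1.25], [-3.03, 1.67], [-3.05, -0], [-3.03, 3.03]. Speed limits (rad/s): [2.39, 2.39, 3.01, 3.14, 3.14, 3.14].

## Interface

Orientations are given as a unit quaternion [x, y, z, w].
In Python, from plant import bot gives the robot as it stands. Calls block until the motion is done:
- bot.move_ptp(position, orientation): joint-space move of the TCP to a pose.
- bot.line_to(position, velocity=150, ori=None): straight line of the TCP; ori=None keeps the orientation; velocity is the mean speed in mm/s.
- bot.move_joints(angles): joint-space move.
- bot.move_gripper(opening, force=None): finger opening in mm; force is the grip in N (None keeps the last); returns when the fingers have stopped.
- bot.pause(seconds).
- bot.solve_ik(position, orientation): joint angles nearest the present ones, or None.
- bot.read_state(): the state.
- bot.camera(name): name is "side" or "top" or "wrist"; returns the picture (420x560x3 uint8, red, green, blue); there is no depth.
- bot.get_calibration(name): a dict with "fx", "fy", "cx", "cy" (pixels), "view" (4x4, takes a point from world to camera coordinates); the wrist camera has in their place "T_tool_cam" (4x4, takes a point from camera to tool coordinates, whose origin is the TCP and whose axes are the flange's). Camera axes: x right, y up, looking along -z (the intrinsics and any distortion apply to the point x, -y, -z); pixel columns grow to the right and rows downward; lengths in mm; the calibration is good to about 2 mm. A picture is of the moment at which its call begins: read the wrist's pose just before it. get_calibration takes no time and is no camera call.
A pose or a line that the arm cannot do raises bot.Unreachable and nothing moves.
- bot.close_job(): hands the job in; it is judged then, once.
The state is a dict: "t": time; "joint_pos": joint angles; "qvel": joint speeds; "tau": joint torques, N m; "tcp_pos": TCP position; "eef_rot": TCP orientation; "contact_force": force on the tool from outside, world axes, zero at the start; "moment": the same for the moment, N m; "width": finger opening in mm; "finger_force": force on a finger pad.
Only numpy, scipy, OpenCV 4.12 (cv2) and the standard library are available. Lean on these libraries where they do the work, as an engineer would, in place of code of your own. Each camera call takes 0.05 s, during which the arm holds its last target. There are 200 camera calls.

## Task

Fold both flaps of the small carton right back and take the push-type grease gun out. Press its coupler squarely onto the tilted grease nipple of the glass separator's slide until it snaps on, then push the gun on against its spring until its tube is fully in, and finish like that: still gripping the gun and holding it pushed in on the nipple, clear of the carton and the table. Leave the bottle, the phone and the screwdriver where they are.

Things in the scene. Friction and masses are not known exactly. Their poses are not given: they have to be found in the camera images.
- carton_rim (a point): cardboard carton fixed to the table, 250 long x 136 wide x 75 mm high, wall 3 mm. This point: centre of its opening at rim height; x along its length, y across, z up. The gun lies in it along x, coupler towards -x, its axis 25 mm below the rim. Flaps are hinged on the long rims, 68 mm either side of this point
- flap_left (a joint): carton flap 246 x 66 x 3 mm, hinged on the long rim at the carton's +y. 0 = closed, level over the opening; 1.57 = upright; 3.14 = folded level outwards; 3.5 = stop. Stays where it is left (light friction). Starts half raised (0.85 to 1.25), leaving a gap of at least 48 mm between the free edges of the two flaps
- flap_right (a joint): the same flap on the carton's -y rim, opening towards -y; same values
- gun_grip (a point): plain metal push-type grease gun, 212 mm long, about 0.4 kg. This point: on its axis, mid-barrel, near the balance point; grip here. x runs from coupler to tail. Barrel 36 mm diameter, -50 to +60 mm; tail cap 40 mm to +72; collar 39 mm, cone and 10 mm tube ahead. Lies level on cardboard supports at -40 and +45 mm, 10 mm thick; between them 47 mm free either side
- coupler_mouth (a point): centre of the coupler's mouth, on the gun's axis, 140 mm ahead (-x) of gun_grip while the tube is out; axes as the gun's. Coupler 28 mm long, 25 mm diameter; funnel mouth 21 mm wide narrowing to a 12 mm bore 5 mm in; bore ends 16 mm behind the mouth. Its four sprung jaws snap over the nipple's head at about 6 N, in the last 4 mm before the tip meets the end of the bore
- gun_tube (a joint): how far tube and coupler are pushed into the gun against its spring: 0 = out, 0.014 m = fully in. It starts to move at about 8 N and needs about 15 N fully in
- nipple_tip (a point): tip of the steel grease nipple at the far end of the separator's slide. x points out of the nipple along its axis, 30 degrees above level; y level; z up, leaning over the machine. The gun's x must lie along this x. Ball head 10 mm, neck 6.6 mm, 18 mm free above its 14 mm base. Snapped on, the mouth is at x = -16 mm and gun_grip at x = 124 mm (110 mm with the tube fully in)
- cleaner: bystander: white plastic bottle standing on the table, 48 mm diameter, 95 mm high; origin under its centre
- phone: bystander: black phone lying flat, 148 x 72 x 9 mm; origin under its centre
- driver: bystander: screwdriver lying flat, 160 mm long along its x; origin under its middle
- separator: glass separator, a fixed grey machine 240 x 150 mm; origin on the table 22 mm behind the nipple tip, x level towards the nipple's side. Base from x = -225 to 15 mm, 44 mm high; slide and heated plate on it up to 98 mm high, plate edge at x = -20 mm; two posts at x = -150, y = +-67 mm, 134 mm high
Mind the look-alikes: they are no part of the job. Leave any green look-alike of the part that bears gun_grip alone.

How it is judged:
By the outcome, as a careful person would: the job done as asked, in the order asked, and still so for the second after the job is handed in, while the arm keeps its last pose, push and grip.
It also fails if it takes over 64 s, if anything falls off the work surface, if the arm or the gripper's body presses on something with over 40 N, if the wrist force passes 120 N, or if a joint passes its speed limit or range.

## Working session

There is one attempt and no reset: what is moved stays moved. The work goes in short steps, each a Python script; the robot and the scene stay as the last script left them, time stands still between calls to the robot, and variables do not carry over. Pictures are saved under pics/ and viewed, at most 10 in all, crops included, and the job is handed in when it is done.

```bash
ls; mkdir -p pics
python3 - <<'E'
from plant import bot
import cv2,numpy as np
for n in("side","top"):
    im=bot.camera(n); cv2.imwrite(f"pics/{n}0.png",im[:,:,::-1])
    c=bot.get_calibration(n); print(n,{k:(np.round(v,3).tolist()) for k,v in c.items()})
c=bot.get_calibration("wrist");print({k:(np.round(v,3).tolist()) for k,v in c.items()})
s=bot.read_state();print(s["eef_rot"],s["t"],s["contact_force"])
E
```

```text
pics
side {'fx': 443.394, 'fy': 443.394, 'cx': 286.303, 'cy': 203.328, 'view': [[1.0, 0.002, 0.003, -432.336], [-0.004, 0.712, 0.703, -53.38], [-0.001, -0.703, 0.712, -1320.475], [0.0, 0.0, 0.0, 1.0]]}
top {'fx': 436.163, 'fy': 436.163, 'cx': 283.693, 'cy': 199.42, 'view': [[0.023, -1.0, 0.021, -10.547], [0.986, 0.026, 0.164, -451.552], [-0.165, 0.017, 0.986, -970.942], [0.0, 0.0, 0.0, 1.0]]}
{'fx': 339.524, 'fy': 339.524, 'cx': 275.534, 'cy': 213.483, 'T_tool_cam': [[0.001, 0.958, 0.288, 78.501], [1.0, -0.001, 0.0, -1.292], [0.0, 0.288, -0.958, -158.024], [0.0, 0.0, 0.0, 1.0]]}
[-2.02440502e-01  9.79294264e-01  7.26916154e-04 -2.43088786e-04] 0.1 [-0.12250206  0.32949365  0.11594659]
```

View pics/side0.png

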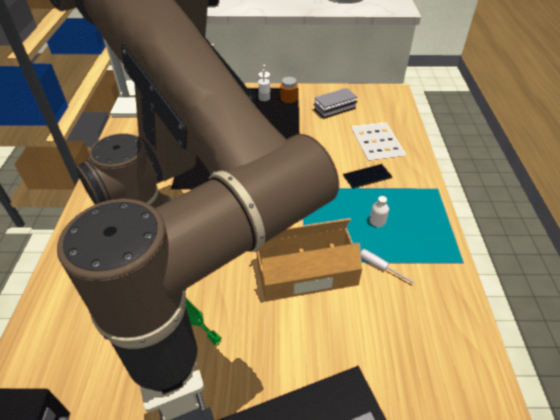

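View pics/top0.png

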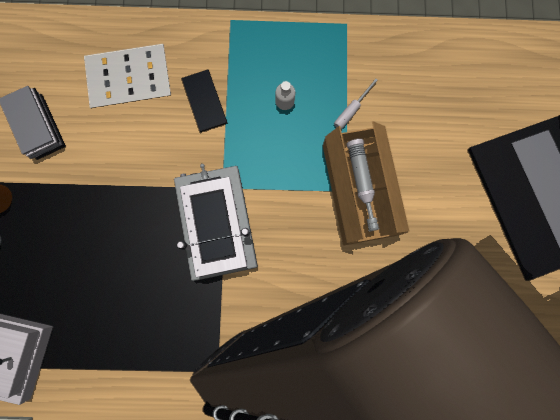

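The top view shows the carton at about (365,187) with the metal gun inside, coupler towards the robot. The separator is at (215,222) with its nipple at (203,168) on the far side. The bottle is at (285,96), the screwdriver at (356,104) and the phone at (204,100). The side view shows the green look-alike gun at (205,320), outside the carton, so the metal gun in the carton is the target.

```bash
cat > h.py <<'E'
from plant import bot
import cv2,numpy as np
from scipy.spatial.transform import Rotation as R
def cam(n,st=None):
    c=bot.get_calibration(n)
    if n=="wrist":
        T=np.eye(4);T[:3,:3]=R.from_quat(st["eef_rot"]).as_matrix();T[:3,3]=st["tcp_pos"]
        W=T@np.array(c["T_tool_cam"])
    else: W=np.linalg.inv(np.array(c["view"]))
    return c,W
def ray(cw,u,v):
    c,W=cw
    d=np.array([(u-c["cx"])/c["fx"],-(v-c["cy"])/c["fy"],-1])
    d=W[:3,:3]@d
    return W[:3,3],d/np.linalg.norm(d)
def onz(cw,u,v,z):
    o,d=ray(cw,u,v); return o+d*(z-o[2])/d[2]
def proj(cw,p):
    c,W=cw; q=np.linalg.inv(W)@np.append(p,1)
    return np.array([c["cx"]+c["fx"]*q[0]/-q[2],c["cy"]-c["fy"]*q[1]/-q[2]])
def tri(rs):
    A=0;b=0
    for o,d in rs:
        P=np.eye(3)-np.outer(d,d);A=A+P;b=b+P@o
    p=np.linalg.solve(A,b)
    return p,[round(float(np.linalg.norm((np.eye(3)-np.outer(d,d))@(p-o))),1) for o,d in rs]
def quat(zdir,ydir):
    z=np.array(zdir)/np.linalg.norm(zdir);y=np.array(ydir)-np.dot(ydir,z)*z;y/=np.linalg.norm(y)
    return R.from_matrix(np.c_[np.cross(y,z),y,z]).as_quat()
def snap(n,f):
    import json
    s=bot.read_state();im=bot.camera(n);cv2.imwrite(f"pics/{f}.png",im[:,:,::-1])
    json.dump({k:np.array(s[k]).tolist() for k in("eef_rot","tcp_pos")},open(f"pics/{f}.json","w"));return im
def load(f):
    import json
    return cam("wrist",json.load(open(f"pics/{f}.json")))
E
python3 - <<'E'
from h import *
t=cam("top")
p=onz(t,365,187,75);n=onz(t,203,168,70);s=onz(t,215,222,60)
print(p,n,s,onz(t,285,96,50))
bot.move_ptp([p[0]-20,p[1],330],[0,1,0,0]); snap("wrist","w1")
bot.move_ptp([n[0]-20,n[1],270],[0,1,0,0]); snap("wrist","w2")
print(bot.read_state()["t"],bot.read_state()["joint_pos"])
E
```

```text
[ 478.39215959 -180.74944996   75.        ] [513.2966188  184.46519027  70.        ] [392.82482366 152.99192048  60.        ] [698.75309131   3.12303334  50.        ]
3.375 [ 7.28846819e-01  8.58632485e-02 -2.43308192e-01  1.62729758e-04
 -1.24123220e+00 -2.30088357e+00]
```

View both.

Run:
```python
import cv2
a=cv2.imread("pics/w1.png");cv2.imwrite("pics/w1c.png",cv2.resize(a,(800,600),interpolation=cv2.INTER_CUBIC))
a=cv2.imread("pics/w2.png");cv2.imwrite("pics/w2c.png",cv2.resize(a,(800,600),interpolation=cv2.INTER_CUBIC))
```

```text
(no output)
```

View pics/w1c.png

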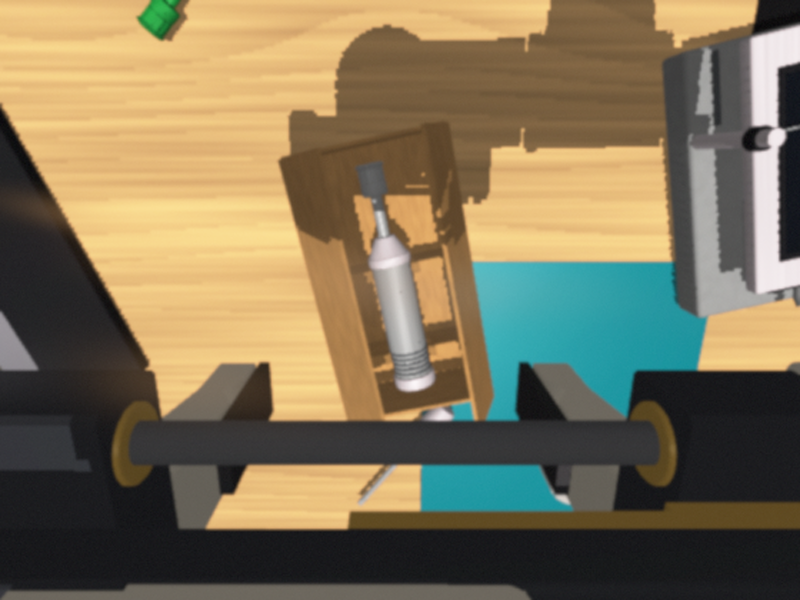

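View pics/w2c.png

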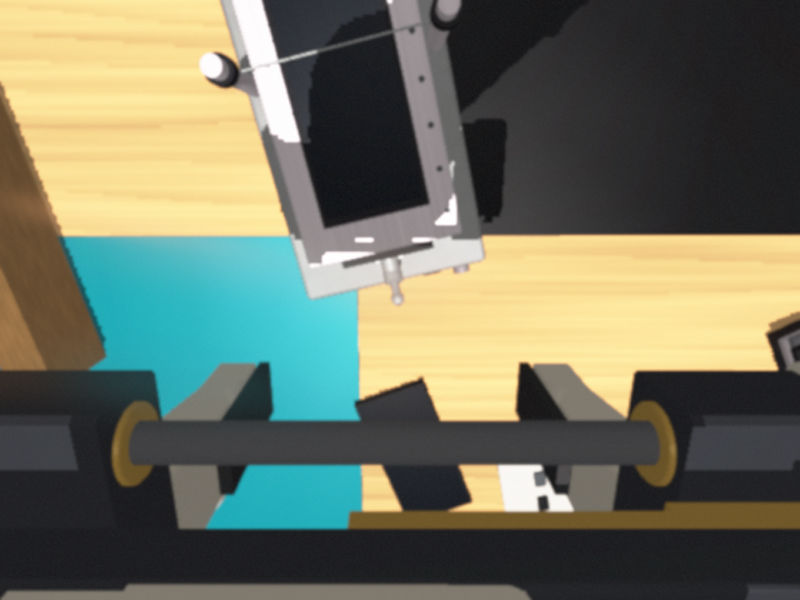

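w1 (800×600): gun mouth end at (371,163), tail end at (415,388), with one flap standing on each side. w2: nipple ball at (398,300), and the base's front edge runs from (310,298) to (484,258). I'll take one more view from a shifted position for triangulation.

Run:
```python
from h import *
bot.move_ptp([440,30,290],[0,1,0,0]); im=snap("wrist","w3")
k=560/800
P=lambda u,v:((u+.5)*k-.5,(v+.5)*k-.5)
w1=load("w1");w2=load("w2");w3=cam("wrist",bot.read_state())
t=cam("top")
cv2.imwrite("pics/w3c.png",cv2.resize(im[:,:,::-1],(800,600),interpolation=cv2.INTER_CUBIC))
m=onz(w1,*P(371,163),50);b=onz(w1,*P(415,388),50);c=onz(w1,*P(397,290),50)
print("mouth",m,"tail",b,np.linalg.norm(b-m),"yaw",np.arctan2(*(b-m)[[1,0]]))
print("axis pts",onz(w1,*P(380,215),50),onz(w1,*P(390,258),50),onz(w1,*P(408,345),50))
print("nearwall",onz(w1,*P(281,160),75),onz(w1,*P(425,125),75))
a=onz(w2,*P(310,298),44);e=onz(w2,*P(484,258),44);print("front",a,e,np.linalg.norm(a-e),"yaw",np.arctan2(*(e-a)[[1,0]])-np.pi/2)
print("tip w2+top",tri([ray(w2,*P(398,300)),ray(t,203,168)]))
n0=tri([ray(w2,*P(398,300)),ray(t,203,168)])[0];print("pred in w3 (800)",proj(w3,n0)/k)
```

```text
mouth [ 383.15852011 -202.56478819   50.        ] tail [ 597.58385806 -161.66602499   50.        ] 218.29093977179897 yaw 0.18847280038109107
axis pts [ 427.69708254 -195.11313391   50.        ] [ 466.62661967 -186.25771203   50.        ] [ 551.87888695 -169.02232554   50.        ]
nearwall [ 380.69001032 -274.78413666   75.        ] [ 353.83092932 -157.86662267   75.        ]
front [524.92122146 113.12903926  44.        ] [491.47650227 254.62897097  44.        ] 145.39869296178819 yaw 0.23209902420287865
tip w2+top (array([514.83936669, 184.52501548,  75.10813321]), [2.8, 2.8])
pred in w3 (800) [582.66443247 351.63967122]
```

View pics/w3c.png

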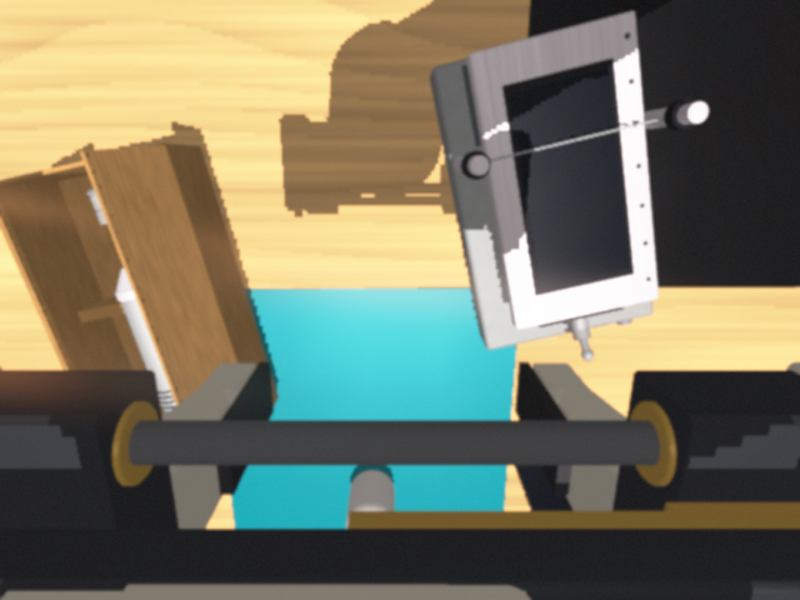

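In w3 the nipple tip is at about (588,356). The carton is at left, where its left flap hides part of the gun.

Run:
```python
from h import *
k=560/800
P=lambda u,v:((u+.5)*k-.5,(v+.5)*k-.5)
w1=load("w1");w2=load("w2");w3=load("w3");t=cam("top")
r=[ray(w2,*P(397.5,299)),ray(w3,*P(588,356))]
print("tip",tri(r),tri(r+[ray(t,203,168)]))
im=cv2.imread("pics/w1.png");hsv=cv2.cvtColor(im,cv2.COLOR_BGR2HSV)
pts=[]
for v in range(112,275):
    row=hsv[v,240:310];u=np.where((row[:,1]<70))[0]+240
    if v in range(112,275,8): print(v,u.min() if len(u) else 0,u.max() if len(u) else 0,len(u))
    if len(u)and 190<=v<=265: pts.append(onz(w1,(u.min()+u.max())/2,v,50)[:2])
pts=np.array(pts);vx,vy,x0,y0=cv2.fitLine(pts.astype(np.float32),cv2.DIST_HUBER,0,.01,.01).ravel()
print("gun yaw",vy/vx,"y at x=519",y0+(519-x0)*vy/vx)
for uv in [(281,160),(450,125),(350,420),(492,395)]: print(uv,onz(w1,*P(*uv),75))
for uv in [(0,185),(85,150),(205,140),(275,390)]: print("w3",uv,onz(w3,*P(*uv),75))
# separator yaw via plate long edges w2 (z 98): left outer frame, right edge
for a,b,z in [((300,130),(325,225),98),((388,0),(430,205),98),((470,160),(484,240),44)]:
    A=onz(w2,*P(*a),z);B=onz(w2,*P(*b),z);print("sep yaw",np.arctan2(*(B-A)[[1,0]]))
A=onz(w3,*P(503,85),98);B=onz(w3,*P(537,295),98);print(np.arctan2(*(B-A)[[1,0]]))
A=onz(w3,*P(612,62),98);B=onz(w3,*P(633,273),98);print(np.arctan2(*(B-A)[[1,0]]))
A=onz(w3,*P(537,295),98);B=onz(w3,*P(633,273),98);print(np.arctan2(*(B-A)[[1,0]])-np.pi/2)
```

```text
tip (array([514.46598906, 184.79817774,  84.59389937]), [0.3, 0.3]) (array([511.83185648, 183.14226633,  87.95971026]), [2.1, 1.5, 3.2])
112 0 0 0
120 250 267 18
128 252 269 18
136 254 267 14
144 261 268 8
152 262 270 9
160 264 271 8
168 262 279 18
176 260 286 27
184 258 286 29
192 261 288 28
200 263 289 27
208 265 291 27
216 267 293 27
224 268 294 27
232 270 296 27
240 271 298 28
248 274 299 26
256 276 301 26
264 276 304 29
272 278 297 20
gun yaw 0.20956568 y at x=519 -176.36324
(281, 160) [ 380.69001032 -274.78413666   75.        ]
(450, 125) [ 353.82265681 -137.88149944   75.        ]
(350, 420) [ 618.91115334 -224.58914751   75.        ]
(492, 395) [592.37486169 -90.33426156  75.        ]
w3 (0, 185) [ 380.22833674 -266.94996004   75.        ]
w3 (85, 150) [ 355.36502336 -198.73300778   75.        ]
w3 (205, 140) [ 348.5272032 -109.9364226   75.       ]
w3 (275, 390) [549.65330764 -73.37149211  75.        ]
sep yaw 0.2201232047317638
sep yaw 0.22596975883780532
sep yaw 0.22408542980256152
0.23553264881123817
0.23404047456063568
0.23688413581612244
```

```bash
cat >> h.py <<'E'
C=np.array([486,-183,75.]);cy=.205
cx_=np.array([np.cos(cy),np.sin(cy),0]);cyv=np.array([-np.sin(cy),np.cos(cy),0])
def cp(x,y,z): return C+x*cx_+y*cyv+np.array([0,0,z])
E
python3 - <<'E'
from h import *
print(bot.read_state()["t"])
qs=[quat([0,0,-1],s*cx_) for s in(1,-1)]
js=[bot.solve_ik(cp(0,0,110),q) for q in qs];print(js)
jg=bot.solve_ik(cp(33,0,60),quat([0,0,-1],cyv));print(jg)
q=min([(abs(j[5]-jg[5]),i) for i,j in enumerate(js) if j is not None])[1];q=qs[q]
bot.move_gripper(0)
bot.move_ptp(cp(0,0,110),q)
F=lambda:print(np.round(bot.read_state()["contact_force"],1),round(bot.read_state()["t"],2))
for y,z,v in [(0,20,200),(56,20,150),(80,9,120),(106,-6,120)]: bot.line_to(cp(0,y,z),v);F()
for y,z,v in [(90,25,200),(-56,20,250),(-80,9,120),(-106,-6,120)]: bot.line_to(cp(0,y,z),v);F()
bot.line_to(cp(0,-90,40),200)
bot.line_to(cp(0,0,110),300)
bot.move_gripper(60)
bot.move_ptp(cp(-5,0,230),quat([0,0,-1],cyv)); im=snap("wrist","w4");F()
cv2.imwrite("pics/w4c.png",im[:,:,::-1])
E
```

```text
4.125
[array([ 0.01817015,  0.13528796, -0.388465  ,  0.        , -1.04704337,
       -2.95476281]), array([ 0.01817015,  0.13528796, -0.388465  ,  0.        , -1.04704337,
        0.18682985])]
[ 0.0300977   0.22977713 -0.39601083  0.         -0.94500837 -1.39589403]
[ 0.6 -0.5  0.4] 7.11Traceback (most recent call last):
  File "<stdin>", line 10, in <module>
plant.Unreachable: the arm cannot follow that straight line within its joint ranges
```

Run:
```python
from h import *
q=quat([0,0,-1],-cx_)
bot.line_to(cp(0,0,85),250)
bot.move_ptp(cp(0,0,100),q)
F=lambda:print(np.round(bot.read_state()["contact_force"],1),round(bot.read_state()["t"],2))
for y,z,v in [(0,20,200),(56,20,150),(80,9,120),(106,-6,120)]: bot.line_to(cp(0,y,z),v);F()
for y,z,v in [(90,25,200),(-56,20,250),(-80,9,120),(-106,-6,120)]: bot.line_to(cp(0,y,z),v);F()
bot.line_to(cp(0,-90,40),200)
bot.line_to(cp(0,0,110),300)
bot.move_gripper(60)
bot.move_ptp(cp(-5,0,230),quat([0,0,-1],cyv)); im=snap("wrist","w4");F()
cv2.imwrite("pics/w4c.png",im[:,:,::-1])
```

```text
[0.6 0.3 0.5] 10.72
[-0.4  0.2  0.2] 11.24
[-0.1  0.5  0. ] 11.61
[ 0.3 -0.6  0.1] 12.01
[-0.8  1.3 -0.4] 12.33
[-0.9  0.6  0.6] 13.07
[ 0.2 -0.7  0.1] 13.43
[-0.3  0.6 -0. ] 13.83
[-0.5 -0.5 -0.1] 17.31
```

View pics/w4c.png

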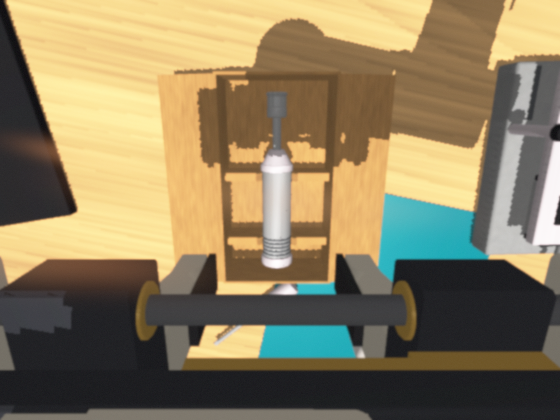

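Both flaps are folded level outwards. In w4 the gun's mouth end is at (277,93) and its tail at (277,266), with the supports at rows 168 and 231. Next I'll refine the grip point and grasp.

Run:
```python
from h import *
w=load("w4")
def loc(u,v,z):
    d=onz(w,u,v,z)-C; return np.round([d@cx_,d@cyv],1)
for n,u,v,z in [("mouth",277,93,50),("mouthtop",277,93,62),("tail",277,266,50),("tailtop",277,266,70),("cone/barrel",277,166,60),("supp1",240,165,60),("supp1",240,172,60),("supp2",240,228,60),("supp2",240,235,60),("axis a",277,120,50),("axis b",277,220,50),("rimL",220,180,75),("rimR",334,180,75),("rimfront",277,74,75),("rimback",277,282,75)]: print(n,loc(u,v,z))
hsv=cv2.cvtColor(cv2.imread("pics/w4.png"),cv2.COLOR_BGR2HSV)
for v in(100,175,190,205,220,240,255):
    u=np.where(hsv[v,250:305,1]<70)[0]+250; print(v,u.min(),u.max(),loc((u.min()+u.max())/2,v,50))
```

```text
mouth [-103.9    0.2]
mouthtop [-1.033e+02  1.000e-01]
tail [113.3   0.8]
tailtop [103.8   0.7]
cone/barrel [-21.5   0.4]
supp1 [-22.6 -43.6]
supp1 [-14.3 -43.8]
supp2 [ 56.5 -45.8]
supp2 [ 65.8 -46. ]
axis a [-74.    0.3]
axis b [49.1  0.6]
rimL [ -7.5 -65.6]
rimR [-7.7 66.4]
rimfront [-121.7    0. ]
rimback [123.6   0.8]
100 267 285 [-96.3  -1. ]
175 263 290 [-8.9 -0.2]
190 263 290 [ 9.9 -0.1]
205 263 289 [29.2 -0.7]
220 263 289 [49.1 -0.6]
240 263 289 [76.3 -0.6]
255 262 291 [97.5  0.1]
```

Run:
```python
from h import *
F=lambda:print(np.round(bot.read_state()["contact_force"],1),round(bot.read_state()["t"],2),round(bot.read_state()["width"],1))
q=quat([0,0,-1],cyv)
bot.move_ptp(cp(34,-.3,60),q);F()
bot.line_to(cp(34,-.3,-44),150);F()
bot.move_gripper(20,60);F()
bot.line_to(cp(34,-.3,80),150);F()
im=snap("wrist","w5")
cv2.imwrite("pics/w5c.png",cv2.resize(im[40:310,100:460,::-1],None,fx=2.2,fy=2.2,interpolation=cv2.INTER_CUBIC))
```

```text
[ 0.5 -0.9  0.1] 18.04 60.2
[ 0.5 -0.2  0.1] 18.88 59.9
[-2.1  9.8  5.1] 19.43 34.8
[ 0.4 -0.4 -5.6] 20.41 34.6
```

View pics/w5c.png

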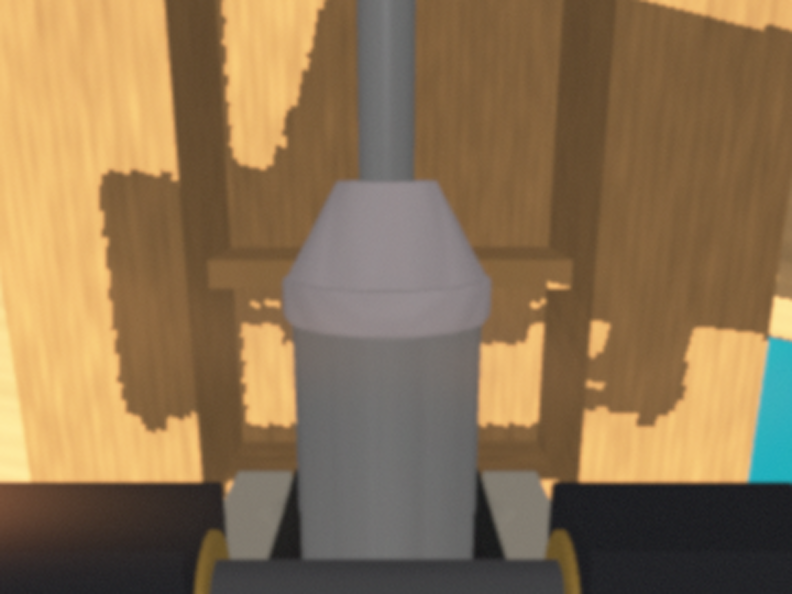

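Run:
```python
from h import *
c=bot.get_calibration("wrist");T=np.array(c["T_tool_cam"]);cw=(c,T)
print("mouth/top proj",proj(cw,[140,0,-19]),proj(cw,[140,0,-31.5]),proj(cw,[112,0,-31.5]))
for n,z,u,v in [("collar rear",-38.5,275.9,192),("collar front",-38.5,275.9,170),("tube",-19,275.5,60)]: print(n,onz(cw,u,v,z))
im=cv2.imread("pics/w5.png");hsv=cv2.cvtColor(im,cv2.COLOR_BGR2HSV)
for v in(2,10,20,30,45,60,80,100,115,200,240):
    u=np.where(hsv[v,220:330,1]<70)[0]+220; print(v,(u.min(),u.max(),onz(cw,(u.min()+u.max())/2,v,-19)) if len(u) else 0)
```

```text
mouth/top proj [279.85245781 -78.24339932] [ 280.33381121 -100.2130619 ] [279.92192621   4.13447897]
collar rear [ 50.43104411  -1.2583486  -38.5       ]
collar front [ 58.40978916  -1.26691479 -38.5       ]
tube [ 96.80848809  -1.4474112  -19.        ]
2 (np.int64(244), np.int64(306), array([116.0123917 ,  -1.64160333, -19.        ]))
10 (np.int64(244), np.int64(306), array([113.4628289 ,  -1.64080973, -19.        ]))
20 (np.int64(253), np.int64(299), array([110.23279411,  -1.27474663, -19.        ]))
30 (np.int64(262), np.int64(288), array([106.95311688,  -1.63878343, -19.        ]))
45 (np.int64(262), np.int64(288), array([101.93930168,  -1.63722277, -19.        ]))
60 (np.int64(263), np.int64(288), array([ 96.80848809,  -1.4474112 , -19.        ]))
80 (np.int64(263), np.int64(287), array([ 89.77768474,  -1.6334372 , -19.        ]))
100 (np.int64(263), np.int64(287), array([ 82.52097603,  -1.63117839, -19.        ]))
115 (np.int64(263), np.int64(287), array([ 76.92346977,  -1.62943604, -19.        ]))
200 (np.int64(234), np.int64(316), array([ 42.43199559,  -1.6186998 , -19.        ]))
240 (np.int64(235), np.int64(316), array([ 24.36340297,  -1.39417835, -19.        ]))
```

Barrel start shows at tool x≈50, so the grip is centred and the gun is straight in the fingers. There's a camera y bias of −1.5 mm. Next is one enlarged montage of the nipple from w2, w3 and the top camera.

Run:
```python
from h import *
o=[]
for f,u,v in [("w2",278,205),("w3",408,245),("top0",203,170)]:
    a=cv2.imread(f"pics/{f}.png")[v-20:v+20,u-13:u+13]
    o.append(cv2.resize(a,(260,400),interpolation=cv2.INTER_NEAREST))
cv2.imwrite("pics/mont.png",np.hstack(o))
```

```text
(no output)
```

View pics/mont.png

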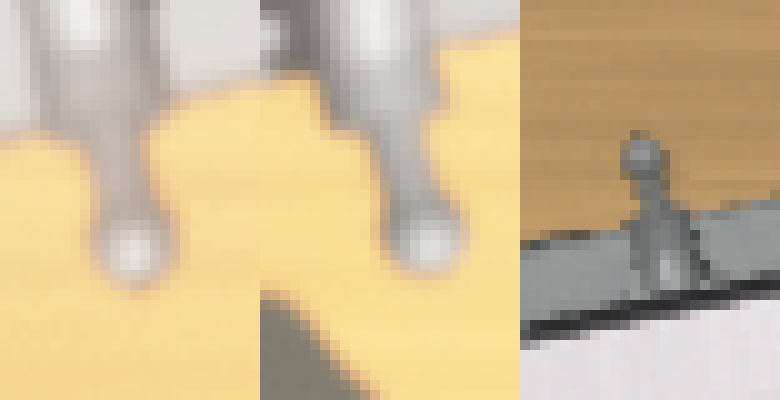

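Run:
```python
from h import *
w2=load("w2");w3=load("w3");t=cam("top")
r=[ray(w2,277.8,209.2),ray(w3,411,248.1)]
b2=tri(r);b3=tri(r+[ray(t,201.7,165)]);print(b2,b3, proj(t,b2[0]))
ba=b2[0]
for y in(.15,.23,.31):
    ax=np.array([np.cos(y)*.866,np.sin(y)*.866,.5])
    p=ba-ax*13   # base top centre
    print(y,"tip",ba+5*ax,[np.round(proj(w,p-ax*8)-proj(w,ba),1) for w in(w2,w3,t)])
print(bot.read_state()["t"])
```

```text
(array([514.07139412, 184.68810004,  83.22865924]), [0.2, 0.2]) (array([515.60654254, 185.29629466,  81.43420809]), [1.0, 0.9, 1.7]) [201.95692432 166.25982551]
0.15 tip [518.35277288 185.33516716  85.72865924] [array([ -2.6, -18.8]), array([ -4. , -17.7]), array([1.6, 9. ])]
0.23 tip [518.28736961 185.67524272  85.72865924] [array([ -3.9, -18.6]), array([ -5.2, -17.4]), array([2.2, 8.9])]
0.31 tip [518.19499847 186.00900394  85.72865924] [array([ -5.2, -18.2]), array([ -6.5, -17.1]), array([2.8, 8.7])]
20.4583
```

```bash
cat >> h.py <<'E'
TIP=np.array([519,186.8,85.2]);ny=.23
AX=np.array([np.cos(ny)*.866,np.sin(ny)*.866,.5]);NY=np.array([-np.sin(ny),np.cos(ny),0]);NZ=np.cross(AX,NY)
Q=quat(-NZ,NY)
def np_(s,dy=0,dz=0): return TIP+AX*s+NY*dy+NZ*dz-NZ*19
def frc(b=0):
    f=np.array(bot.read_state()["contact_force"])-b; return np.round([f@AX,f@NY,f@NZ],1)
E
python3 - <<'E'
from h import *
print(bot.solve_ik(np_(200)+[0,0,50],Q),bot.solve_ik(np_(110),Q))
bot.move_ptp(np_(200)+[0,0,50],Q)
bot.line_to(np_(165),150);bot.pause(.2)
s=bot.read_state();b=np.array(s["contact_force"]);np.save("b.npy",b);print(b,s["t"],s["width"],s["joint_pos"])
a=[cv2.imread(f) for f in()]
t=snap("top","t2");d=snap("side","s2")
u,v=proj(cam("top"),TIP).astype(int);u2,v2=proj(cam("side"),TIP).astype(int);print(u,v,u2,v2)
A=cv2.resize(t[v-55:v+35,u-40:u+40,::-1],None,fx=5,fy=5,interpolation=cv2.INTER_CUBIC)
B=cv2.resize(d[v2-45:v2+45,u2-40:u2+40,::-1],None,fx=5,fy=5,interpolation=cv2.INTER_CUBIC)
cv2.imwrite("pics/chk.png",np.hstack([A,B]))
E
```

```text
[ 0.64686081  0.18896572 -0.56990056  0.57295765 -0.38271713 -2.47628165] NoneTraceback (most recent call last):
  File "<stdin>", line 4, in <module>
plant.Unreachable: the arm cannot follow that straight line within its joint ranges
```

Run:
```python
from h import *
print(bot.read_state()["t"])
for d in range(-90,91,10):
    r=R.from_rotvec(AX*np.radians(d));z=r.apply(-NZ);q=quat(z,r.apply(NY))
    o=[]
    for s in(200,165,140,124,108):
        j=bot.solve_ik(TIP+AX*s+z*19,q);o.append(None if j is None else np.round(j,2).tolist())
    print(d,np.round(z,2),sum(x is not None for x in o),o[1],o[-1])
```

```text
22.075
-90 [ 0.23 -0.97 -0.  ] 5 [0.92, 0.96, -0.24, 0.91, -1.8, 2.91] [0.98, 0.96, -0.33, 0.84, -1.76, 2.83]
-80 [ 0.31 -0.94 -0.15] 5 [0.94, 0.86, -0.33, 0.94, -1.65, 2.92] [1.0, 0.85, -0.42, 0.88, -1.61, 2.84]
-70 [ 0.38 -0.88 -0.3 ] 5 [0.94, 0.75, -0.42, 0.97, -1.49, 2.94] [1.0, 0.75, -0.52, 0.93, -1.45, 2.85]
-60 [ 0.44 -0.79 -0.43] 5 [0.93, 0.65, -0.5, 1.01, -1.32, 2.95] [0.99, 0.64, -0.61, 0.99, -1.29, 2.86]
-50 [ 0.49 -0.67 -0.56] 5 [0.9, 0.54, -0.58, 1.07, -1.15, 2.97] [0.95, 0.53, -0.7, 1.06, -1.12, 2.86]
-40 [ 0.52 -0.54 -0.66] 4 [0.85, 0.44, -0.66, 1.13, -0.97, 2.98] [0.89, 0.42, -0.78, 1.16, -0.94, 2.87]
-30 [ 0.54 -0.39 -0.75] 4 [0.77, 0.35, -0.73, 1.2, -0.77, 3.0] [0.79, 0.33, -0.85, 1.28, -0.75, 2.87]
-20 [ 0.54 -0.23 -0.81] 4 [0.67, 0.28, -0.79, 1.29, -0.56, 3.03] [0.65, 0.25, -0.91, 1.46, -0.53, 2.85]
-10 [ 0.52 -0.06 -0.85] 1 None None
0 [ 0.49  0.11 -0.87] 1 None None
10 [ 0.44  0.28 -0.85] 4 [0.61, 0.22, -0.55, 0.09, -0.25, -1.99] None
20 [ 0.38  0.44 -0.81] 5 [0.44, 0.25, -0.29, -0.51, -0.5, -1.3] [0.45, 0.22, -0.4, -0.58, -0.44, -1.23]
30 [ 0.31  0.59 -0.75] 5 [0.26, 0.31, -0.17, -0.81, -0.74, -0.94] [0.24, 0.28, -0.27, -0.88, -0.7, -0.84]
40 [ 0.23  0.71 -0.66] 5 [0.12, 0.38, -0.08, -0.98, -0.96, -0.73] [0.1, 0.36, -0.19, -1.03, -0.93, -0.62]
50 [ 0.14  0.82 -0.56] 5 [0.02, 0.48, -0.01, -1.09, -1.16, -0.6] [-0.01, 0.46, -0.12, -1.12, -1.14, -0.49]
60 [ 0.05  0.9  -0.43] 5 [-0.05, 0.58, 0.07, -1.18, -1.35, -0.52] [-0.07, 0.57, -0.05, -1.19, -1.34, -0.41]
70 [-0.05  0.95 -0.3 ] 5 [-0.09, 0.68, 0.14, -1.24, -1.53, -0.47] [-0.11, 0.67, 0.03, -1.23, -1.52, -0.36]
80 [-0.14  0.98 -0.15] 5 [-0.11, 0.78, 0.22, -1.3, -1.7, -0.44] [-0.13, 0.78, 0.11, -1.28, -1.69, -0.33]
90 [-0.23  0.97 -0.  ] 5 [-0.12, 0.89, 0.31, -1.37, -1.86, -0.44] [-0.14, 0.89, 0.2, -1.33, -1.85, -0.32]
```

```bash
cat >> h.py <<'E'
_r=R.from_rotvec(AX*np.radians(30));TZ=_r.apply(-NZ);Q=quat(TZ,_r.apply(NY))
def np_(s,dy=0,dz=0): return TIP+AX*s+NY*dy+NZ*dz+TZ*19
E
python3 - <<'E'
from h import *
bot.move_ptp(np_(200)+[0,0,40],Q)
bot.line_to(np_(165),150);bot.pause(.2)
s=bot.read_state();b=np.array(s["contact_force"]);np.save("b.npy",b);print(b,s["t"],s["width"],np.round(s["joint_pos"],2))
t=snap("top","t2");d=snap("side","s2")
u,v=proj(cam("top"),TIP).astype(int);u2,v2=proj(cam("side"),TIP).astype(int);print(u,v,u2,v2)
print(proj(cam("top"),TIP+AX*25),proj(cam("side"),TIP+AX*25))
A=cv2.resize(t[v-55:v+35,u-40:u+40,::-1],None,fx=5,fy=5,interpolation=cv2.INTER_CUBIC)
B=cv2.resize(d[v2-45:v2+45,u2-40:u2+40,::-1],None,fx=5,fy=5,interpolation=cv2.INTER_CUBIC)
cv2.imwrite("pics/chk.png",np.hstack([A,B]))
E
```

```text
[ 0.10142342  0.03023141 -4.97783348] 24.125 34.883103933031066 [ 0.26  0.31 -0.16 -0.81 -0.74 -0.94]
200 163 314 159
[198.2994896  153.10023427] [320.98066729 155.45393341]
```

View pics/chk.png

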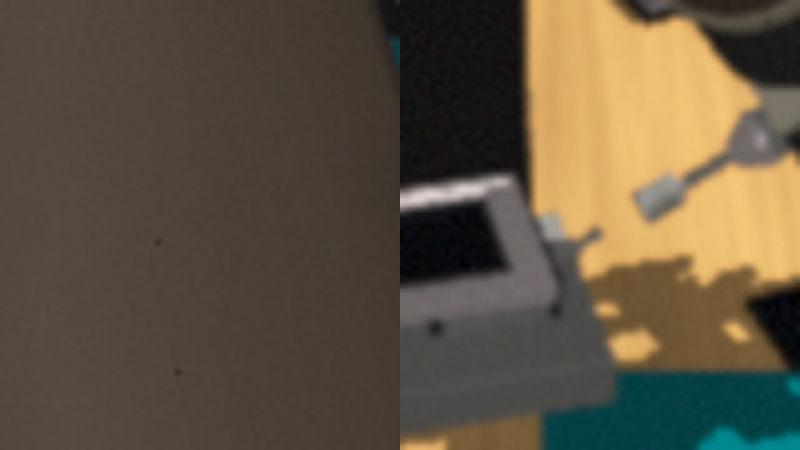

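The side view (right half) shows the coupler's front at (643,207) in line with the nipple ball at (597,235), with the gun axis about 2 mm high. I'll lower it slightly and push on in steps while watching the force.

Run:
```python
from h import *
b=np.load("b.npy");D=(-.3,-2)
bot.line_to(np_(150,*D),60)
for s in np.arange(144,121,-1.5):
    bot.line_to(np_(s,*D),25)
    f=frc(b);st=bot.read_state();e=(np.array(st["tcp_pos"])-np_(s,*D))
    print(s,f,np.round([e@AX,e@NY,e@NZ],1),np.round(st["moment"],1),round(st["t"],2))
    if f[0]>14 or abs(f[1])>10 or abs(f[2])>10: break
```

```text
144.0 [-0.3  0.2 -0.3] [-0.1 -0.   0. ] [-2.9  1.5  0. ] 25.02
142.5 [ 0.3 -0.8  0.3] [-0.1  0.  -0. ] [-2.9  1.5 -0. ] 25.27
141.0 [ 0.4 -0.4  0.8] [-0.1  0.   0. ] [-2.9  1.4  0. ] 25.52
139.5 [ 0.4 -0.3  0.3] [-0.1  0.  -0. ] [-2.9  1.5 -0. ] 25.77
138.0 [0.4 0.1 0.3] [-0.1  0.  -0. ] [-2.9  1.4 -0. ] 26.02
136.5 [0.1 0.  0.1] [-0.1  0.   0. ] [-2.9  1.5  0. ] 26.27
135.0 [ 0.6 -0.7  0.6] [-0.1  0.  -0. ] [-2.9  1.5 -0. ] 26.52
133.5 [-0.5  0.9  1.1] [-0.2 -0.  -0. ] [-2.9  1.4 -0. ] 26.77
132.0 [1.6 0.5 0.2] [0.3 0.  0.1] [-2.6  1.2 -0.1] 27.02
130.5 [6.3 0.5 1.5] [ 1.4 -0.1  0.3] [-1.8  0.2 -0.7] 27.27
129.0 [5.8 2.3 2.7] [0.8 0.3 0.4] [-1.2  0.5 -0.5] 27.52
127.5 [2.4 2.6 3.4] [-1.   0.3  0. ] [-1.7  1.6 -0. ] 27.77
126.0 [-2.9  2.5  2.9] [-3.   0.4 -0.4] [-2.5  3.   0.9] 28.02
124.5 [-4.2  2.1  2.8] [-1.5  0.2 -0.2] [-2.5  3.2  1. ] 28.27
123.0 [-2.2  2.5  3.3] [-0.2  0.1  0. ] [-2.2  2.8  0.8] 28.52
121.5 [0.7 2.5 2.7] [ 0.9 -0.   0.2] [-1.6  2.   0.3] 28.77
```

The axial force rose to 6 N and then turned into a pull: it has snapped on. Now I push in, easing the sideways load.

Run:
```python
from h import *
b=np.load("b.npy")
for i,s in enumerate(list(np.arange(120,100,-1.5))):
    k=min(1,(i+1)/3);D=(-.3+.7*k,-2+.8*k)
    bot.line_to(np_(s,*D),25)
    f=frc(b);st=bot.read_state();e=(np.array(st["tcp_pos"])-np_(0,*D))
    print(s,f,np.round([e@AX,e@NY,e@NZ],1),np.round(st["moment"],1),round(st["width"],1),round(st["t"],2))
    if f[0]>20 or abs(f[1])>12 or abs(f[2])>12: break
```

```text
120.0 [6.6 1.7 2.5] [122.1  -0.3   0.3] [-0.9  0.3 -0.6] 34.6 29.02
118.5 [8.8 1.7 2.9] [121.6  -0.5   0.4] [-0.6 -0.4 -1.1] 34.7 29.27
117.0 [8.8 1.4 3.3] [120.4  -0.7   0.4] [-0.7 -0.6 -1.2] 34.5 29.52
115.5 [10.2  1.3  2.2] [119.2  -0.7   0.4] [-0.5 -0.8 -1.2] 35.3 29.77
114.0 [10.6  2.   2.3] [118.   -0.8   0.4] [-0.5 -0.9 -1.3] 34.8 30.02
112.5 [10.5  2.   2.9] [116.8  -0.8   0.5] [-0.4 -1.  -1.4] 34.9 30.27
111.0 [11.5  1.5  2.1] [115.6  -0.8   0.5] [-0.3 -1.2 -1.4] 34.7 30.52
109.5 [12.1  1.6  2.3] [114.4  -0.8   0.6] [-0.2 -1.3 -1.6] 34.9 30.77
108.0 [12.2  1.6  2.6] [113.2  -0.8   0.6] [-0.1 -1.5 -1.7] 34.7 31.02
106.5 [13.1  1.4  3. ] [112.   -0.9   0.6] [ 0.1 -1.6 -1.7] 34.7 31.27
105.0 [13.6  1.8  3.8] [110.8  -0.9   0.7] [ 0.1 -1.7 -1.8] 34.9 31.52
103.5 [13.6  2.7  3.3] [109.6  -0.9   0.7] [ 0.3 -1.9 -1.9] 34.9 31.77
102.0 [15.2  1.9  3.1] [108.4  -0.9   0.7] [ 0.4 -2.1 -1.9] 34.9 32.02
100.5 [16.2  2.1  3.5] [107.8  -1.    0.9] [ 0.6 -2.4 -2.1] 34.3 32.27
```

Run:
```python
from h import *
b=np.load("b.npy");D=(.9,-1.2)
def rep(s):
    f=frc(b);st=bot.read_state();e=(np.array(st["tcp_pos"])-np_(0,*D))
    a=R.from_quat(st["eef_rot"]).apply([-1,0,0])
    print(s,f,np.round([e@AX,e@NY,e@NZ],1),"tilt deg",np.round(np.degrees([a@NY,a@NZ]),2),round(st["width"],1),round(st["t"],2));return f
for s in(99,97.5,96,94.5):
    bot.line_to(np_(s,*D),25)
    if rep(s)[0]>22: break
bot.pause(1);rep("hold")
d=snap("side","s3");u2,v2=proj(cam("side"),TIP).astype(int)
cv2.imwrite("pics/fin.png",cv2.resize(d[v2-50:v2+50,u2-50:u2+70,::-1],None,fx=6,fy=6,interpolation=cv2.INTER_CUBIC))
```

```text
99 [18.5  1.9  2.9] [107.8  -1.3   1. ] tilt deg [-0.15  0.77] 35.1 32.52
97.5 [20.9  2.   2.4] [107.8  -1.5   1.2] tilt deg [-0.18  0.9 ] 34.6 32.77
96 [24.1  2.   2.2] [107.6  -1.6   1.4] tilt deg [-0.21  1.02] 35.0 33.02
hold [23.4  1.4  3.9] [107.7  -1.6   1.4] tilt deg [-0.21  1.02] 35.0 34.02
```

View pics/fin.png

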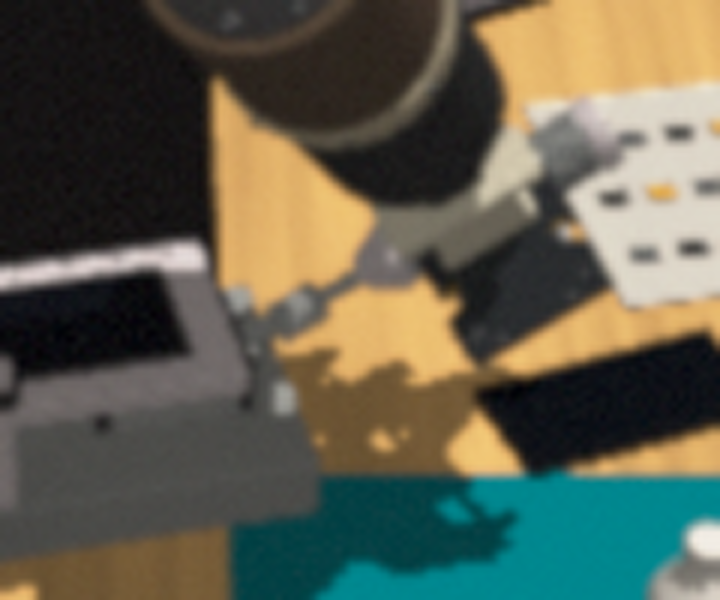

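The coupler at (298,310) sits on the nipple with the tube shortened. The gun holds still at 107.7 mm under 23 N, so the tube is at its stop.

```bash
python3 -c "
from plant import bot
print(bot.close_job())"
```

```text
the job is handed in; nothing more can be done
None
```

Job handed in at about 34 s: both flaps are folded back, and the gun is snapped on the nipple and held at its stop under about 23 N, still gripped (judge's result not shown).

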